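# Index the electrode carriage over the beaker

## Task

The electrode on the rail's carriage has to hang over the open beaker: pull up the carriage's black lock knob, slide the carriage one hole along the rail towards the beaker (not the stoppered conical flask), and push the knob fully home so that its pin sits in that hole. Finish still holding the knob down in your gripper, without letting go at the end; leave the beaker, flask, jar, bottle and spatula where they stand.

Things in the scene. Friction and masses are not known exactly. Their poses are not given: they have to be found in the camera images.
- rail: fixed bench rail: a 24 mm square aluminium tube 440 mm long, lying level along this body's y axis on two grey feet; the origin lies on the bench under the tube's middle, x points across the tube to the side of the electrode and glassware, z up. The tube's top is 162 mm above the bench and has five 12 mm square holes in a row, 70 mm apart, at y = -140, -70, 0, 70, 140 mm; at the start the carriage sits on the middle hole.
- carriage (a joint): position (m) of the carriage along the rail's +y axis: 0 at the middle hole (start), +0.07 and -0.07 at the holes next to it, stops at +-0.15. Grey sleeve 37 x 60 x 36 mm (across, along the rail, high), top 168 mm above the bench, with an arm towards the rail's +x that carries the electrode; it slides with about 1.5 N of friction and cannot turn. With its pin in a hole it has about 2 mm of play either way.
- lock_pin (a joint): lift (m) of the lock pin: 0 fully home, 0.016 pulled right up. The 8 mm round-ended pin reaches 9 mm into the hole when home, so it must be lifted more than 9 mm (pull 12 mm or more) for the carriage to slide. Stiff, no spring: it needs about 4 N up or down and stays where it is left, and at the start it may stand up to 3 mm off home; between holes it cannot go below 0.009.
- knob: black round knob of the lock pin on top of the carriage, 30 mm diameter, 26 mm high; origin at its centre, 203 mm above the bench when home; moves straight up with the pin and along the rail with the carriage. Below it only a slim steel boss 22 mm in diameter; the sleeve's top is 35 mm below the knob's centre.
- electrode_tip (a point): lower tip of the upright electrode, a 12 mm glass rod 106 mm long with its cap, hung on the carriage's arm 100 mm from the tube towards the rail's +x and level with the knob along the rail; the tip is 102 mm above the bench, the cap's top 208 mm
- beaker_rim (a point): centre of the mouth of the open glass beaker, 52 mm diameter, 70 mm high, loose on the bench about 100 mm to the rail's +x, at the hole next to the start on one side
- flask_center (a point): centre (half-way up) of the small conical flask closed with a rubber stopper, 54 mm diameter at the foot, 78 mm high, loose, at the hole on the other side; not the one wanted
- jar_center (a point): centre of a small capped amber jar, 44 mm diameter, 55 mm high, loose, bystander on the robot's side of the rail
- wash_bottle_center (a point): centre of a capped green glass bottle, 60 mm diameter, 125 mm high, loose, bystander beyond the rail's +y end
- spatula_grip (a point): middle of a flat narrow steel lab spatula, 156 mm long, 14 mm wide, lying on the bench on the robot's side of the rail, loose, bystander
There are look-alikes about, which are no part of the job. Leave any red or yellow look-alike of the part that bears beaker_rim alone.

How it is judged (in metres and radians):
On the way, in this order (a step that is already met when the one before it is completed fails the run):
1. the lock pin is pulled clear of the tube with the carriage still at its starting hole (value of joint lock_pin above 0.0075 m and value of joint carriage between -0.02 and 0.02 m), for 0.05 s.
2. the carriage has brought the electrode over the beaker (horizontal distance between electrode_tip and beaker_rim below 0.02 m), for 0.1 s.
At the end, for the whole second after the job is handed in: the lock pin is within 2 mm of fully home, in the hole at the beaker; the electrode's tip is within 20 mm of the beaker's centre seen from above; the carriage is still; and the fingers are still holding the knob (more than 2 N of contact) (value of joint lock_pin below 0.002 m and horizontal distance between electrode_tip and beaker_rim below 0.02 m and velocity of joint carriage between -0.01 and 0.01 m/s and contact force between the fingers and knob above 2 N); the arm keeps its last pose, push and grip.
It fails at once if the beaker, flask, jar, bottle or spatula is moved more than 15 mm (distance of any of beaker_rim, flask_center, jar_center, wash_bottle_center, spatula_grip from where it was at the start of the episode above 0.015 m).
It also fails if it takes over 38 s, if anything falls off the work surface, if the arm or the gripper's body presses on something with over 40 N, if the wrist force passes 120 N, or if a joint passes its speed limit or range.

## Robot

A 6-joint arm with a two-finger parallel gripper is mounted at the origin on the work surface. World frame = base frame: x ahead of the robot, y to its left, z up, the work surface at z = 0. Lengths are in m, angles in degrees, forces in N, time in s.
With the tool pointing down it reaches from about 0.4 to 0.825 m from the base axis. Payload 7 kg.
Tool frame: the origin (TCP) lies midway between the tips of the shut fingers; the grasp point (between the pads) lies 19 mm behind it; z points along the fingers, y is the line along which they close (so a half turn about z gives the same grasp; the last joint's range is limited). The gripper opens to 88 mm and grips with 3 to 60 N. Pads are 19 mm wide; open, the fingers measure 130 mm over their backs; the gripper's body (78 mm by 193 mm) begins 47 mm behind the grasp point.
Start: joints at [87.267, 20.546, 0.682, 0, -70.136, -16.507], TCP at [0.222, 0.637, 0.227] pointing down, gripper open.
Joint ranges: [-176.03, 176.03], [-82.01, 121.73], [-58.28, 71.71], [-173.87, 95.51], [-174.79, -0.11], [-173.66, 173.66]. Speed limits (degrees/s): [136.94, 136.94, 172.46, 180, 180, 180].

## Interface

Orientations are given as [roll, pitch, yaw] about the fixed x, y, z axes, in that order (R = Rz(yaw) Ry(pitch) Rx(roll)).
In Python, from plant import ctrl, viewer, close_job gives the robot as it stands. The module is installed in compiled form; this text tells all that it offers.
- The arm moves only by the tool step_arm, never from a script. Its argument "moves" is a list that holds one entry, the list of rows, each a list of 5 numbers: the shift along the world's x, y, z in cm, then the turn about the world's z in rad, then the finger opening in cm, from 0 to 8.76. In form: [[[tx, ty, tz, twist, grip], ...]]. A call has 1 to 10 rows; each row shifts and turns the commanded pose from where the row before left it; what a row does not reach is not made up. A row lasts 1/10 s, in which the tool goes at most 50 mm and 8.59 degrees, less where a joint would pass 70% of its speed; a pose out of reach is approached as far as the arm can. A call with a gripper value outside its range is refused whole. The fingers move at their own pace and stop on an object; the grip force is fixed at half the most. Time passes only in rows, so rows that do not move let the fingers close. It gives the time, the measured TCP pose, the force, the opening and the grip force at its end, in the units of the state.
- ctrl.get_obs(): the state, without advancing time (a new reading comes with each control period).
- viewer.snapshot(name): name is "side" or "top" or "wrist"; returns (picture, depth): 400x640x3 uint8, blue, green, red; 400x640 float32, m along the optical axis (not along the pixel's ray), 0 where there is no reading.
- viewer.camera_info(name): a dict with "camera_matrix" (3x3 intrinsics, pixels), "k1" (the pictures are not rectified: a ray, as slopes to the right and down, at radius r is drawn at 1 + k1 r^2 times it, then the intrinsics apply), "eye" and "orientation" of the camera in the world. Camera axes: x right, y down, z forward; pixel columns grow to the right and rows downward; lengths in m; the calibration is good to about 2 mm. A picture is of the moment at which its call begins: read the wrist's pose just before it. camera_info takes no time and is no camera call; for the wrist camera it gives the pose at the moment of the call.
- close_job(): hands the job in; it is judged then, once.
The state is a dict: "clock": time; "joint_pos": joint angles; "qvel": joint speeds; "tau": joint torques, N m; "tool_pos": TCP position; "orientation": TCP orientation; "force": force on the tool from outside, world axes, zero at the start; "moment": the same for the moment, N m; "opening": finger opening in m; "gripper_force": force on a finger pad.
Only numpy, scipy, OpenCV 4.12 (cv2) and the standard library are available. Lean on these libraries where they do the work, as an engineer would, in place of code of your own. Each camera call takes 0.05 s, during which the arm holds its last target. There are 200 camera calls.

## Working session

There is one attempt and no reset: what is moved stays moved. The work goes in short steps, Python scripts to look and compute and a tool call to move; the robot and the scene stay as the last step left them, time stands still between calls to the robot, and variables do not carry over. Pictures are saved under pics/ and viewed, at most 10 in all, crops included, and the job is handed in when it is done.

Besides the shell and the picture viewer there is one more tool, called after ">>>" as a command line: name --argument value ..., lists and objects as JSON in quotes. step_arm: Moves the arm, as the interface text tells. Its arguments: {"type":"object","properties":{"moves":{"type":"array","items":{"type":"array","items":{"type":"array","items":{"type":"number"}}}}},"required":["moves"]}

```bash
mkdir -p pics; cat > h.py <<'E'
import numpy as np, cv2
from plant import ctrl, viewer, close_job
from scipy.spatial.transform import Rotation as R
def snap(n):
    i=viewer.camera_info(n); p,d=viewer.snapshot(n)
    cv2.imwrite(f'pics/{n}_{ctrl.get_obs()["clock"]:.2f}.png',p); np.savez(f'{n}.npz',d=d,p=p,K=i['camera_matrix'],k1=i['k1'],eye=i['eye'],o=np.array(i['orientation']))
    return i,p,d
def world(n,u,v,z=None):
    f=np.load(n+'.npz');K=f['K'];d=f['d']
    x=(u-K[0,2])/K[0,0];y=(v-K[1,2])/K[1,1];a,b=x,y
    for _ in range(20):
        s=1+f['k1']*(a*a+b*b);a,b=x/s,y/s
    o=f['o'];M=o if o.shape==(3,3) else R.from_euler('xyz',o,degrees=True).as_matrix()
    r=M@np.array([a,b,1.]);e=f['eye']
    t=d[int(v),int(u)] if z is None else (z-e[2])/r[2]
    return e+t*r
E
python3 - <<'E'
from h import *
for n in('side','top'):
    i,p,d=snap(n);print(n,i)
print(ctrl.get_obs())
E
ls pics
```

```text
side {'camera_matrix': array([[397.08096531,   0.        , 319.51118605],
       [  0.        , 397.08096531, 204.73290981],
       [  0.        ,   0.        ,   1.        ]]), 'k1': -0.08410188501885377, 'eye': array([ 0.15768118, -0.56978083,  0.58091085]), 'orientation': array([-121.11580278,    0.71845988,  -33.25453858])}
top {'camera_matrix': array([[483.81771337,   0.        , 320.82318264],
       [  0.        , 483.81771337, 199.89564984],
       [  0.        ,   0.        ,   1.        ]]), 'k1': -0.14189633016306985, 'eye': array([0.50214191, 0.07038672, 1.25983278]), 'orientation': array([-177.28083697,    0.18372691,  -88.4000622 ])}
{'clock': 0.1, 'joint_pos': array([ 8.72688002e+01,  2.05884872e+01,  6.39403388e-01, -1.59111365e-02,
       -7.01360640e+01, -1.65066567e+01]), 'qvel': array([-0.061658  , -0.10435782,  0.1131128 ,  0.03738309,  0.05819453,
       -0.1255112 ]), 'tau': array([-1.34495429e-03, -5.84163022e+01,  2.93752491e+01,  7.01544061e+00,
        1.01457830e-02, -5.13200575e-05]), 'tool_pos': array([0.22230171, 0.63688773, 0.22571196]), 'orientation': array([ 1.79914111e+02, -9.85294575e-03, -1.92432666e+01]), 'force': array([-0.37766967, -1.32992048, -0.39298641]), 'moment': array([-0.00395651,  0.0030214 ,  0.03829972]), 'gripper_force': 0.0, 'opening': 0.08797086377462678}
side_0.05.png
top_0.10.png
```

View pics/top_0.10.png

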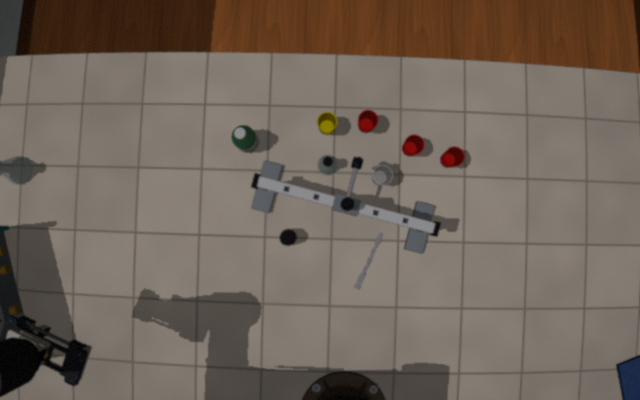

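View pics/side_0.05.png

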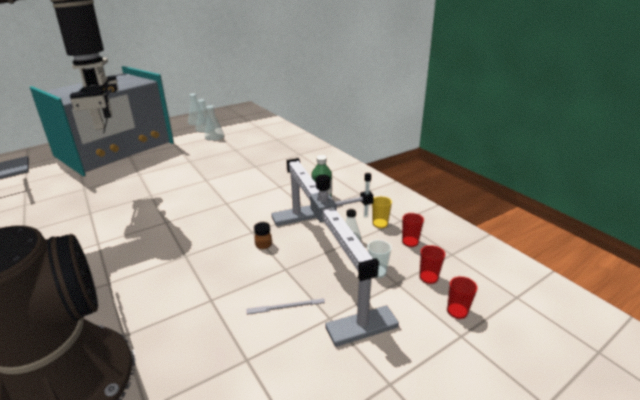

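Seen from above, the knob is at (347,203), the rail ends are at (257,181) and (436,228), and the electrode cap is at (357,162). Possible beakers:
- The clear cup at (382,174).
- The yellow cup at (327,123).
- The red cups at (368,121), (413,145) and (452,157).
- The dark-stoppered flask at (328,162), which is not wanted.

The clear cup fits, because it is colourless, open and about 100 mm from the rail at the next hole. I'll confirm it in a crop.

```bash
python3 - <<'E'
from h import *
p=np.load('top.npz')['p'];cv2.imwrite('pics/crop1.png',cv2.resize(p[110:260,240:440],None,fx=4,fy=4,interpolation=cv2.INTER_CUBIC))
E
```

```text
(no output)
```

View pics/crop1.png

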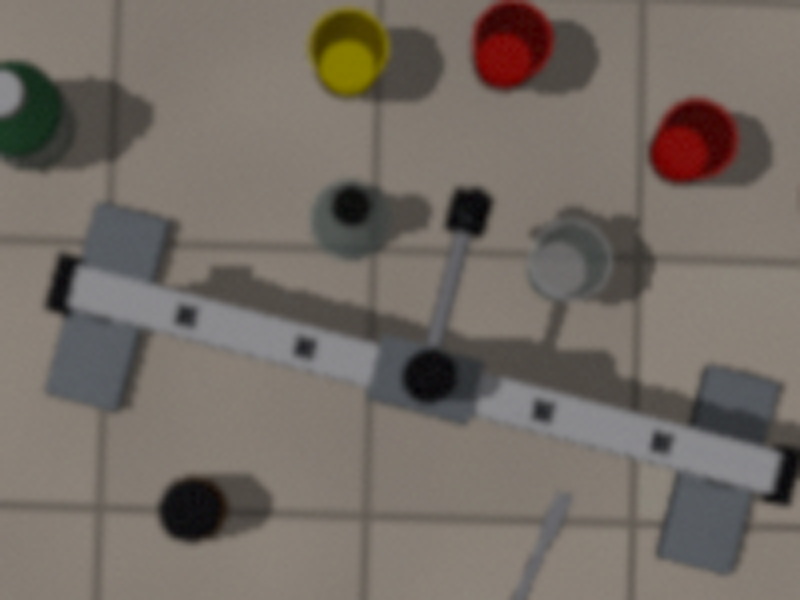

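The crop shows an open clear beaker at crop (572,255), next to the hole at (543,411). The stoppered flask at (351,215) is on the other side, so the beaker is the one to go to.

```bash
python3 - <<'E'
from h import *
f=lambda u,v,z:world('top',240+(u+.5)/4-.5,110+(v+.5)/4-.5,z)
H=[f(*q,.162) for q in((187,316),(305,348),(543,411),(661,442))]
for h in H:print('hole',h)
print('knob',f(430,375,.216),'cap',f(469,211,.208),'beaker',f(572,258,.070), 'jar',f(192,508,.055),'bottle',f(5,92,.125))
d=H[3]-H[0];print('mid',sum(H)/4,'-y dir',d/np.linalg.norm(d),np.linalg.norm(d),'angle',np.degrees(np.arctan2(d[1],d[0])))
print(world('top',347,203))
E
```

```text
hole [0.57766324 0.15447113 0.162     ]
hole [0.56128991 0.08680986 0.162     ]
hole [ 0.52922738 -0.04934741  0.162     ]
hole [ 0.51339505 -0.11717929  0.162     ]
knob [0.54566254 0.01812322 0.216     ] cap [ 0.63631593 -0.00139047  0.208     ] beaker [ 0.62657421 -0.07528196  0.07      ] jar [0.46547701 0.15586948 0.055     ] bottle [0.71093355 0.27030641 0.125     ]
mid [0.54539389 0.01868857 0.162     ] -y dir [-0.23022871 -0.97313655  0.        ] 0.27914933279751175 angle -103.31053737078255
[0.54633414 0.01856779 0.2190908 ]
```

>>> step_arm --moves '[[[1.5,-3,1,0.1,8.7],[1.6,-3.2,1,0,8.7],[1.6,-3.2,1,0,8.7],[1.6,-3.2,1,0,8.7],[1.6,-3.2,1,0,8.7],[1.6,-3.2,0.5,0,8.7],[1.6,-3.2,0.5,0,8.7],[1.6,-3.2,0,0,8.7],[1.6,-3.2,0,0,8.7],[1.6,-3.2,0,0,8.7]]]'

```text
clock: 1.1
tool_pos: [0.3817, 0.3177, 0.2865]
orientation: [180.0, 0.0, -13.5]
force: [-0.1, -0.1, -0.0]
opening: 0.0867
gripper_force: 0.0
```

>>> step_arm --moves '[[[1.6,-3.2,0,0,8.7],[1.6,-3.2,0,0,8.7],[1.6,-3.2,0,0,8.7],[1.6,-3.2,0,0,8.7],[1.6,-3.2,0,0,8.7],[1.6,-3.2,0,0,8.7],[1.6,-3.2,0,0,8.7],[1.6,-2.5,0,0,8.7],[0,0,0,0,8.7],[0,0,0,0,8.7]]]'

```text
clock: 2.1
tool_pos: [0.5093, 0.0696, 0.286]
orientation: [180.0, 0.1, -13.6]
force: [-0.5, -0.3, 0.0]
opening: 0.0872
gripper_force: 0.0
```

```bash
python3 - <<'E'
from h import *
print(ctrl.get_obs()['tool_pos']);i,p,d=snap('wrist');cv2.imwrite('pics/w1.png',p)
E
```

```text
[0.50934613 0.06962536 0.28603241]
```

View pics/w1.png

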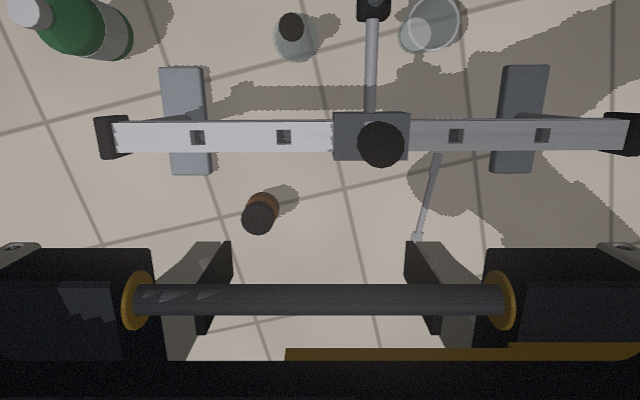

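The wrist view shows the knob at (381,145), the target hole at (456,135) and the beaker rim at about (434,24). The fingers close along the rail and their path down is clear.

```bash
python3 - <<'E'
from h import *
print('knob depth',world('wrist',381,145),'knob plane',world('wrist',381,145,.217))
print('holes',[world('wrist',u,v,.162)for u,v in((198,137),(284,136),(456,135),(542,135))])
print('beaker',world('wrist',434,24,.07))
E
```

```text
knob depth [0.54678323 0.01803093 0.21870659] knob plane [0.54647402 0.01778584 0.217     ]
holes [array([0.57788263, 0.15339137, 0.162     ]), array([0.56221895, 0.08517197, 0.162     ]), array([ 0.53017489, -0.05075494,  0.162     ]), array([ 0.51377408, -0.11855356,  0.162     ])]
beaker [ 0.62452096 -0.07568788  0.07      ]
```

>>> step_arm --moves '[[[1.0,-1.3,0,0,8.7],[1.0,-1.3,0,0,8.7],[1.0,-1.3,0,0,8.7],[0.7,-1.3,0,0,8.7],[0,0,-1,0,8.7],[0,0,-2,0,8.7],[0,0,-2,0,8.7],[0,0,-2,0,8.7],[0,0,-2,0,8.7],[0,0,-1,0,8.7]]]'

```text
clock: 3.15
tool_pos: [0.545, 0.0186, 0.1844]
orientation: [179.9, 0.1, -13.5]
force: [0.0, -0.1, 0.1]
opening: 0.0869
gripper_force: 0.0
```

>>> step_arm --moves '[[[0,0,0,0,8.7],[0,0,0,0,8.7]]]'

```text
clock: 3.35
tool_pos: [0.5467, 0.0186, 0.1871]
orientation: [-180.0, -0.0, -13.5]
force: [-0.6, 0.3, 0.3]
opening: 0.0869
gripper_force: 0.0
```

>>> step_arm --moves '[[[0,0,0,0,6],[0,0,0,0,4],[0,0,0,0,2],[0,0,0,0,1.5],[0,0,0,0,1.5],[0,0,0,0,1.5],[0,0,0,0,1.5],[0,0,0,0,1.5]]]'

```text
clock: 4.15
tool_pos: [0.5464, 0.0182, 0.1865]
orientation: [180.0, 0.0, -13.5]
force: [1.1, -0.1, -0.5]
opening: 0.0288
gripper_force: 30.1
```

>>> step_arm --moves '[[[0,0,0.3,0,1],[0,0,0.3,0,1],[0,0,0.3,0,1],[0,0,0.3,0,1],[0,0,0,0,1],[0,0,0,0,1],[0,0,0,0,1]]]'

```text
clock: 4.85
tool_pos: [0.5465, 0.0182, 0.1991]
orientation: [-180.0, -0.0, -13.5]
force: [-1.7, -1.5, 1.9]
opening: 0.0291
gripper_force: 30.0
```

```bash
python3 - <<'E'
from h import *
snap('side');p=np.load('side.npz')['p'];cv2.imwrite('pics/s2.png',cv2.resize(p[120:270,240:440],None,fx=4,fy=4,interpolation=cv2.INTER_CUBIC))
print(ctrl.get_obs()['tool_pos'])
E
```

```text
[0.54646838 0.01821518 0.19908601]
```

View pics/s2.png

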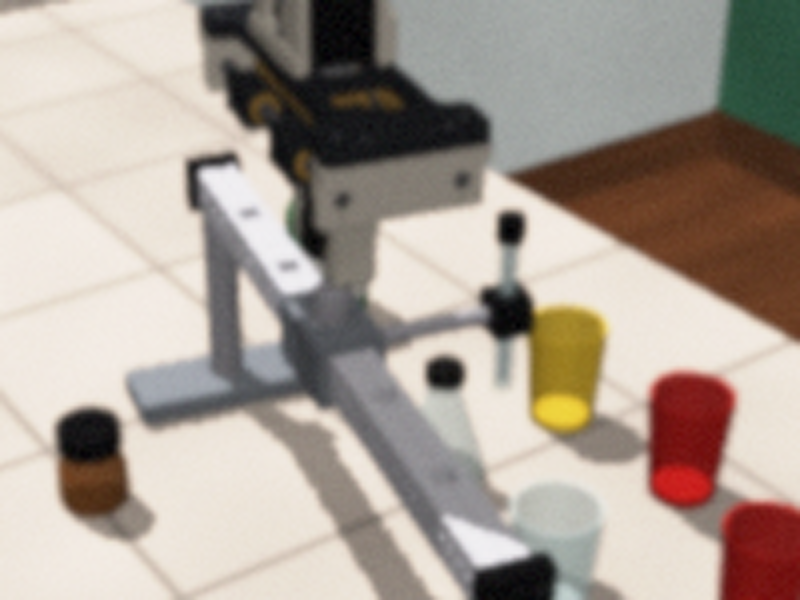

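The gripper holds the knob (hidden behind the fingers) above the sleeve at about (335,300), and the electrode hangs clear at (505,380). I'll slide part-way first and check the force.

>>> step_arm --moves '[[[-0.1,-0.4,0,0,1],[-0.1,-0.4,0,0,1],[0,0,0,0,1]]]'

```text
clock: 5.2
tool_pos: [0.5445, 0.0099, 0.199]
orientation: [-180.0, -0.0, -13.5]
force: [-1.2, 0.4, 2.2]
opening: 0.0294
gripper_force: 30.0
```

>>> step_arm --moves '[[[-0.17,-0.7,0,0,1],[-0.17,-0.7,0,0,1],[-0.17,-0.7,0,0,1],[-0.17,-0.7,0,0,1],[-0.17,-0.7,0,0,1],[-0.17,-0.7,0,0,1],[-0.17,-0.7,0,0,1],[-0.17,-0.7,0,0,1],[-0.09,-0.4,0,0,1],[0,0,0,0,1]]]'

```text
clock: 6.2
tool_pos: [0.53, -0.0507, 0.1987]
orientation: [180.0, -0.0, -13.5]
force: [2.1, -2.0, 2.6]
opening: 0.0289
gripper_force: 30.0
```

>>> step_arm --moves '[[[0,0,0,0,1],[0,0,0,0,1]]]'

```text
clock: 6.4
tool_pos: [0.5301, -0.05, 0.1987]
orientation: [180.0, -0.0, -13.5]
force: [2.8, -2.4, 2.9]
opening: 0.0291
gripper_force: 30.0
```

```bash
python3 - <<'E'
from h import *
print(ctrl.get_obs()['tool_pos']);i,p,d=snap('wrist');cv2.imwrite('pics/w2.png',p)
E
```

```text
[ 0.53012234 -0.04995399  0.19870503]
```

View pics/w2.png

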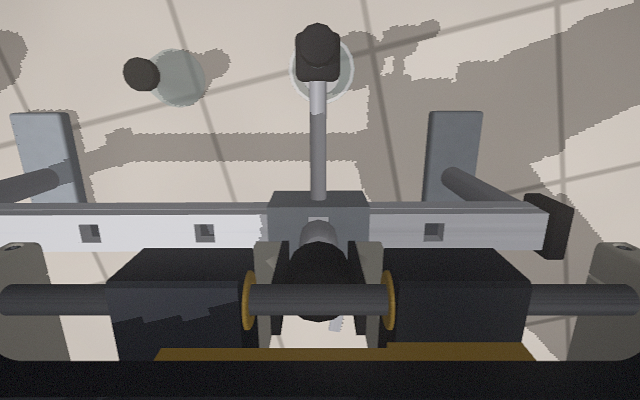

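The electrode cap at (318,40) is over the beaker mouth at (321,70). The carriage boss at (319,235) is midway between the holes at (204,233) and (433,232), which puts it on the target hole. Next I push the pin down.

>>> step_arm --moves '[[[0,0,-0.3,0,1],[0,0,-0.3,0,1],[0,0,-0.3,0,1],[0,0,-0.3,0,1],[0,0,0,0,1],[0,0,0,0,1]]]'

```text
clock: 7.05
tool_pos: [0.5301, -0.0496, 0.1859]
orientation: [-180.0, 0.0, -13.5]
force: [5.8, -2.5, -0.6]
opening: 0.0291
gripper_force: 30.0
```

>>> step_arm --moves '[[[0,0,-0.1,0,1],[0,0,0,0,1],[0,0,0,0,1]]]'

```text
clock: 7.35
tool_pos: [0.5301, -0.0496, 0.1852]
orientation: [-180.0, -0.0, -13.5]
force: [5.5, -3.3, 0.6]
opening: 0.0291
gripper_force: 30.0
```

>>> step_arm --moves '[[[0,0,-0.1,0,1],[0,0,0,0,1],[0,0,0,0,1]]]'

```text
clock: 7.65
tool_pos: [0.5301, -0.0496, 0.1844]
orientation: [-180.0, -0.0, -13.5]
force: [4.7, -3.3, 2.0]
opening: 0.029
gripper_force: 30.0
```

>>> step_arm --moves '[[[0,0,-0.1,0,1],[0,0,0,0,1],[0,0,0,0,1]]]'

```text
clock: 7.95
tool_pos: [0.5301, -0.0496, 0.1835]
orientation: [-180.0, -0.0, -13.5]
force: [4.4, -1.1, 2.3]
opening: 0.0289
gripper_force: 30.0
```

>>> step_arm --moves '[[[0,0,-0.1,0,1],[0,0,0,0,1],[0,0,0,0,1]]]'

```text
clock: 8.25
tool_pos: [0.5302, -0.0497, 0.1834]
orientation: [-180.0, -0.1, -13.5]
force: [1.8, -1.2, 8.6]
opening: 0.0294
gripper_force: 30.0
```

>>> step_arm --moves '[[[0,0,-0.1,0,1],[0,0,0,0,1],[0,0,0,0,1],[0,0,0,0,1]]]'

```text
clock: 8.65
tool_pos: [0.5304, -0.0497, 0.1833]
orientation: [-180.0, -0.1, -13.5]
force: [0.6, -0.7, 14.4]
opening: 0.0291
gripper_force: 30.0
```

```bash
python3 - <<'E'
from h import *
i,p,d=snap('wrist');cv2.imwrite('pics/w3.png',p)
for v in range(240,286,5):print(v,world('wrist',318,v))
print('sleeve',world('wrist',285,215),'qvel',ctrl.get_obs()['qvel'])
E
```

```text
240 [ 0.54015773 -0.05223377  0.18175767]
245 [ 0.54409766 -0.05319719  0.19669436]
250 [ 0.54410207 -0.05320577  0.20202517]
255 [ 0.54512309 -0.05346004  0.20915622]
260 [ 0.54486237 -0.05340345  0.21324024]
265 [ 0.5437009  -0.05312861  0.21532664]
270 [ 0.54196188 -0.05271395  0.2162221 ]
275 [ 0.53946919 -0.05211706  0.2157184 ]
280 [ 0.5378378  -0.05172843  0.21681088]
285 [ 0.56222673 -0.05762618  0.26257203]
sleeve [ 0.60829913 -0.06875715  0.34171799] qvel [-0.07114222  0.02456352 -0.03279756 -0.0434401   0.03625738 -0.09435826]
```

View pics/w3.png

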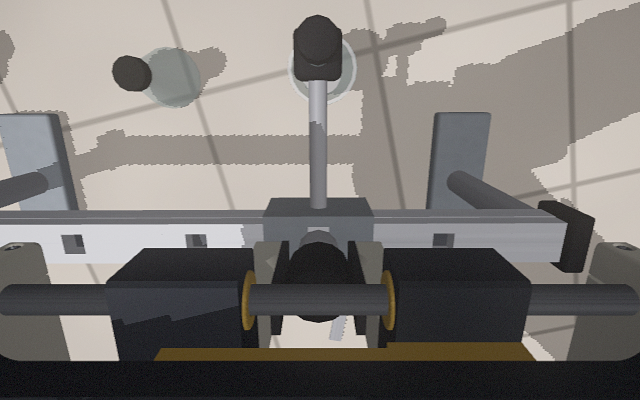

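The knob top measures 0.216 m, which is its fully home height. The downward push is 14 N against a hard stop with the gripper still closed on the knob, and the electrode cap at (318,40) is over the beaker at (322,70). I'm handing in.

```bash
python3 -c "
from plant import close_job
print(close_job())"
```

```text
the job is handed in; nothing more can be done
None
```

The job is handed in: the carriage is one hole along over the clear beaker, the pin measures fully home, and the gripper is still holding the knob down; no pass/fail result came back.

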